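Rewind the film cassette by feel and put it away

ROBOT

A 7-joint arm with a two-finger parallel gripper is mounted at the origin on a cart in front of the work surface, level with it; the furniture and walls round the work are solid. World frame = base frame: x ahead of the robot, y to its left, z up, the work surface at z = 0. Lengths are in m, angles in rad, forces in N, time in s.
With the tool pointing down it reaches from about 0.35 to 0.9 m from the base axis. Payload 7.2 kg.
Tool frame: the origin (TCP) lies on the centre line of the jaws, within the pads' length; the fingertips stand 17 mm ahead of it and the grasp point (between the pads) lies 2 mm behind it (env.tips_ahead is the distance from the TCP to the fingertips, in m); z points along the fingers, y is the line along which they close (so a half turn about z gives the same grasp; the last joint's range is limited). The gripper opens to 88 mm and grips with 3 to 60 N. Pads are 20 mm wide; open, the fingers measure 115 mm over their backs; the gripper's body (75 mm by 178 mm) begins 61 mm behind the grasp point.
Start: joints at [1.051, 0.411, -0.013, 1.596, 0.006, 1.134, -0.082], TCP at [0.273, -0.562, 0.24] pointing down, gripper open.
Joint ranges: [-2.95, 2.95], [-0.29, 1.99], [-1.47, 1.44], [0.14, 2.54], [-1.03, 4.17], [0.13, 1.85], [-2.86, 2.86]. Speed limits (rad/s): [2.39, 2.39, 3.01, 3.01, 3.14, 3.14, 3.14].

INTERFACE

Orientations are given as [roll, pitch, yaw] about the fixed x, y, z axes, in that order (R = Rz(yaw) Ry(pitch) Rx(roll)).
In Python, from rig import env gives the robot as it stands.
- The arm moves only by the tool inch_along, called after "Call:" by a JSON object that holds its "op" and its "data". Schema: {"type":"object","properties":{"segments":{"type":"array","items":{"type":"object","properties":{"dx":{"type":"number"},"dy":{"type":"number"},"dz":{"type":"number"},"drx":{"type":"number"},"dry":{"type":"number"},"drz":{"type":"number"},"finger_gap":{"type":"number"}},"additionalProperties":false,"required":["finger_gap"]},"minItems":1,"maxItems":20},"grip_n":{"type":"number"},"only":{"type":"string"},"quiet":{"type":"boolean"},"lines":{"type":"string"}},"required":["segments"],"additionalProperties":false}. segments is a list of rows, 1 to 20 of them, each an object with the fields dx, dy, dz (the shift in m), drx, dry, drz (a rotation vector in rad), finger_gap (the finger opening in m); a field left out counts as zero (the opening has to be given); each row shifts and turns the commanded pose from where the row before left it, along the tool's axes as they then stand; what a row does not reach is not made up. A row lasts 1/12 s, in which the tool goes at most 0.0417 m and 0.125 rad, less where a joint would pass 70% of its speed; a pose out of reach is approached as far as the arm can. The fingers move at their own pace and stop on an object; grip_n is the grip in N (left out, the last holds). Time passes only in rows, so rows that do not move let the fingers close. The tool returns the time, the measured TCP pose, the force, the opening and the grip force at its end. only (a regular expression) keeps the lines of the reply that match it, lines (a string "A,B") keeps lines A to B, and quiet returns only ok. Input that does not fit is refused with a message, and nothing moves.
- env.state(): the state, without advancing time (a new reading comes with each control period).
- env.capture(name): name is "side" or "top" or "wrist"; returns a dict with "color" (420x560x3 uint8, red, green, blue), "intrinsics" (3x3 intrinsics, pixels), "D" ([k1, k2, p1, p2, k3] as OpenCV has them; the pictures are not rectified), "pose" (4x4, takes a point from camera to world coordinates); the wrist camera has in their place "T_tool_cam" (4x4, takes a point from camera to tool coordinates, whose origin is the TCP and whose axes are the flange's). Camera axes: x right, y up, looking along -z (the intrinsics and any distortion apply to the point x, -y, -z); pixel columns grow to the right and rows downward; lengths in m; the calibration is good to about 2 mm. A picture is of the moment at which its call begins: read the wrist's pose just before it. There is no depth.
- env.close_job(): hands the job in; it is judged then, once.
Trained networks look in the newest picture that a camera, given by its name, has taken for a name from the list of things; names that differ only in an ending like _2 or _b are one class to them, and where a whole thing is asked for, a point or a joint stands for the part that bears it (a point fixed in the world has none). Each returns a list of dicts, best first, with "confidence" (0 to 1); they miss things now and then, are a little off and sometimes report something else, mostly with a low value. They report only what shows in the picture. A call takes as long as a camera call.
- env.regions_of(camera, label): "region" (420x560 bool, what is visible of it) and "extent" ([left, top, width, height] in pixels, round what is visible of it).
- env.place_of(camera, label): "position" ([column, row] in pixels: a listed point, or the origin of a listed thing).
The state is a dict: "clock": time; "joint_positions": joint angles; "qvel": joint speeds; "joint_efforts": joint torques, N m; "position": TCP position; "orientation": TCP orientation; "ft_force": force on the tool from outside, world axes, zero at the start; "moment": the same for the moment, N m; "width": finger opening in m; "grasp_force": force on a finger pad.
Only numpy, scipy, OpenCV 4.12 (cv2) and the standard library are available. Lean on these libraries where they do the work, as an engineer would, in place of code of your own. Each camera call takes 0.05 s, during which the arm holds its last target. There are 200 camera calls.

TASK

Rewind the film: turn the crank of the grey bench rewinder clockwise (seen from above), through the slack and then against the film's drag, until the drag suddenly drops away, and stop within half a turn of that. Then lift the steel cassette out of the rewinder's pocket and stand it upright in the free hole of the aluminium rack, seated on the hole's floor. Turn gently enough that the rewinder stays where it stands, leave the cassette in its pocket until the film is free, and leave the other things alone.

Things in the scene. Friction and masses are not known exactly. Their poses are not given: they have to be found in the camera images.
- rewinder: grey bench rewinder for mould-lining film: closed casing 100 x 170 x 55 mm, 3.4 kg, loose on rubber feet (a sideways push over about 15 N shoves it). Origin: centre of its underside, z up, y along the 170 mm side. On its flat deck, 55 mm up: the crank at y = +36 mm, the cassette's pocket at y = -54 mm (round, 44 mm wide, 30 mm deep).
- crank_pivot (a point): point on the crank's upright axis, at deck height. Slack comes first, from nothing to one turn that goes lightly (under 2.5 N at the knob); then the film drags evenly, 7 to 8 N at the knob moving and 2 to 5 N paused, for half a turn to three turns; then its tail comes free and the drag drops at once to under 2.5 N. No pose shows how many turns it takes (1.5 to 3.1).
- knob_grip (a point): grip point of the black upright crank knob (19 mm thick, 37 mm tall, its top 17 mm above this point), which spins freely on its pin, 42 mm from the crank's axis; the steel crank arm lies 20 mm below this point. The point circles 92 mm above the table.
- tail_feeler: small feeler inside the closed casing, not visible, without effect on the crank: it bears on the film's tail once that has come free (within a tenth of a turn of the drop in drag). It moves less than 1 mm.
- overwind_stop: fixed stop inside the closed casing, not visible: the film's tail is drawn in on to it, which spoils the job, when the crank is turned on about three quarters of a turn past the drop in drag.
- cassette: dark steel film cassette, an upright round can 42 mm in diameter, 62 mm tall, with a spool stub of 15 mm diameter on top to 68 mm, 90 g. Origin at the centre of its underside. It starts standing in the rewinder's pocket with 1 mm play all round, its upper 38 mm (stub included) standing out of the deck.
- rack: plain aluminium block 62 x 118 x 34 mm, fixed to the table, with two round holes 46 mm wide and 24 mm deep for cassettes, 29 mm either side of its middle along its y (long) axis; origin at the centre of its underside. The hole at -y (the farther one from the robot) is taken.
- rack_hole1 (a point): centre of the mouth of the rack's free hole (at +y, the one nearer the robot), 34 mm above the table; the hole's floor is 24 mm below this point.
- spare_cassette: second cassette of the same kind, standing in the rack's other hole; origin at the centre of its underside. A bystander.
- pot_tall: white powder pot, 50 mm across and 50 mm tall. A bystander.
- pot_white: second white powder pot, 50 mm across and 50 mm tall. A bystander.
- pot_small: powder pot with a black lid, 38 mm across and 40 mm tall. A bystander.
- timer: round kitchen timer, 62 mm across and 40 mm tall. A bystander.
- cutter_ring: round pastry cutter ring, 46 mm across and 30 mm tall. A bystander.
- marker: lying marker pen, 135 mm long. A bystander.

How it is judged:
On the way, in this order (a step that is already met when the one before it is completed fails the run):
1. the film has been rewound until its tail came free (its feeler bears on it) (contact force between tail_feeler and anything else above 0.2 N), for 0.2 s.
2. the cassette stands in the rack's free hole (horizontal distance between cassette and rack_hole1 below 0.006 m and z of cassette in the frame of rack_hole1 below -0.02 m and angle between cassette's own z axis and vertical below 0.1 rad), for 0.2 s.
At the end, for the whole second after the job is handed in: the film's tail is free (its feeler bears on it); the cassette stands upright (within 6 degrees) and at rest on the floor of the rack's free hole (underside at least 20 mm below the mouth, within 6 mm of its centre); the rewinder stands flat, within 20 mm of where it stood (all of step 2 and contact force between tail_feeler and anything else above 0.2 N and linear speed of cassette below 0.02 m/s and distance of rewinder from where it was at the start of the episode below 0.02 m and angle between rewinder's own z axis and vertical below 0.05 rad); the robot touches nothing.
It fails at once if the film is wound on to the over-wind stop (about three quarters of a turn past the drop) (contact force between overwind_stop and anything else above 1 N).
It fails at once if the cassette is lifted from its pocket while the film still drags (not (contact force between tail_feeler and anything else above 0.2 N) and z of cassette in the frame of rewinder above 0.035 m).
It fails at once if the rewinder is shoved more than 20 mm or tipped (distance of rewinder from where it was at the start of the episode above 0.02 m or angle between rewinder's own z axis and vertical above 0.15 rad).
It fails at once if a bystander is moved more than 20 mm (distance of any of pot_tall, pot_small, timer, cutter_ring, marker, pot_white, spare_cassette from where it was at the start of the episode above 0.02 m).
It also fails if it takes over 72 s, if anything falls off the work surface, if the arm or the gripper's body presses on something with over 40 N, if the wrist force passes 120 N, or if a joint passes its speed limit or range.

## Working session

There is one attempt and no reset: what is moved stays moved. The work goes in short steps, Python scripts to look and compute and a tool call to move; the robot and the scene stay as the last step left them, time stands still between calls to the robot, and variables do not carry over. Pictures are saved under pics/ and viewed, at most 10 in all, crops included, and the job is handed in when it is done.

```bash
ls; mkdir -p pics
```

Create h.py:
```python
import numpy as np, cv2
from rig import env
from scipy.spatial.transform import Rotation as R
def ray(c,px,pose):
    u=cv2.undistortPoints(np.array([[px]],float),np.array(c["intrinsics"]),np.array(c["D"]))[0,0]
    d=pose[:3,:3]@np.array([u[0],-u[1],-1.]); return pose[:3,3],d/np.linalg.norm(d)
def toolpose():
    s=env.state();T=np.eye(4);T[:3,:3]=R.from_euler('xyz',s["orientation"]).as_matrix();T[:3,3]=s["position"];return T
def look(cam):
    T=toolpose();c=env.capture(cam)
    p=np.array(c["pose"]) if cam!="wrist" else T@np.array(c["T_tool_cam"])
    return c,p
def onplane(c,px,p,z):
    o,d=ray(c,px,p);return o+d*(z-o[2])/d[2]
Z=dict(rewinder=0,crank_pivot=.055,knob_grip=.092,cassette=.025,rack=0,rack_hole1=.034,spare_cassette=.010,pot_tall=0,pot_white=0,pot_small=0,timer=0,cutter_ring=0,marker=0.005)
```

Run:
```python
from h import *
s=env.state();print({k:np.round(v,3) for k,v in s.items()})
for cam in("side","top"):
    c,p=look(cam);cv2.imwrite(f"pics/{cam}0.png",c["color"][:,:,::-1]);print(cam,p[:3,3].round(3))
    for n,z in Z.items():
        for r in env.place_of(cam,n)[:2]:
            print(n,round(r["confidence"],2),np.round(r["position"]),onplane(c,r["position"],p,z).round(4))
```

```text
pics
{'clock': np.float64(0.0), 'joint_positions': array([ 1.051,  0.412, -0.013,  1.597,  0.006,  1.134, -0.082]), 'qvel': array([ 0.   , -0.001,  0.001,  0.001, -0.   , -0.001,  0.   ]), 'joint_efforts': array([-0.0000e+00, -5.8796e+01,  6.4200e-01, -2.9108e+01, -5.4000e-02,
        1.8000e-02,  0.0000e+00]), 'position': array([ 0.273, -0.562,  0.239]), 'orientation': array([-3.14 ,  0.   ,  0.452]), 'ft_force': array([-0.347, -0.454, -0.141]), 'moment': array([ 0.051,  0.005, -0.039]), 'grasp_force': np.float64(0.0), 'width': np.float64(0.088)}
side [ 0.403 -0.867  0.594]
rewinder 0.62 [244. 226.] [0.5088 0.0612 0.    ]
crank_pivot 0.86 [237. 208.] [0.4914 0.0681 0.055 ]
knob_grip 0.6 [229. 189.] [0.4782 0.1181 0.092 ]
cassette 0.51 [259. 234.] [ 0.5366 -0.0249  0.025 ]
rack 0.62 [209. 195.] [0.4213 0.2683 0.    ]
rack 0.48 [236. 202.] [0.5027 0.2034 0.    ]
rack_hole1 0.62 [210. 188.] [0.428  0.2475 0.034 ]
spare_cassette 0.79 [207. 191.] [0.4173 0.2789 0.01  ]
pot_tall 0.75 [321. 226.] [0.719  0.0131 0.    ]
pot_white 0.89 [271. 303.] [ 0.5227 -0.258   0.    ]
pot_white 0.35 [25
[... 315 characters left out ...]
er 0.67 [365. 226.] [ 0.5108 -0.2608  0.    ]
crank_pivot 0.93 [238. 228.] [0.5015 0.0723 0.055 ]
knob_grip 0.46 [219. 234.] [0.4818 0.1144 0.092 ]
cassette 0.71 [270. 216.] [ 0.5344 -0.0102  0.025 ]
rack 0.78 [168. 257.] [0.4298 0.2588 0.    ]
rack 0.36 [175. 257.] [0.431  0.2413 0.    ]
rack_hole1 0.68 [175. 256.] [0.4303 0.2332 0.034 ]
spare_cassette 0.83 [156. 260.] [0.421  0.2867 0.01  ]
pot_tall 0.65 [261. 145.] [0.7318 0.0166 0.    ]
pot_white 0.7 [366. 226.] [ 0.5113 -0.2637  0.    ]
pot_small 0.74 [195. 225.] [0.5134 0.1891 0.    ]
timer 0.81 [273. 174.] [ 0.6527 -0.0167  0.    ]
cutter_ring 0.38 [334. 231.] [ 0.4959 -0.1789  0.    ]
marker 0.87 [409. 213.] [ 0.5442 -0.3753  0.005 ]
```

Run:
```python
import cv2
a=cv2.imread("pics/top0.png")[110:310,120:440];cv2.imwrite("pics/topc.png",cv2.resize(a,(800,500),interpolation=cv2.INTER_CUBIC))
```

```text
(no output)
```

View pics/topc.png

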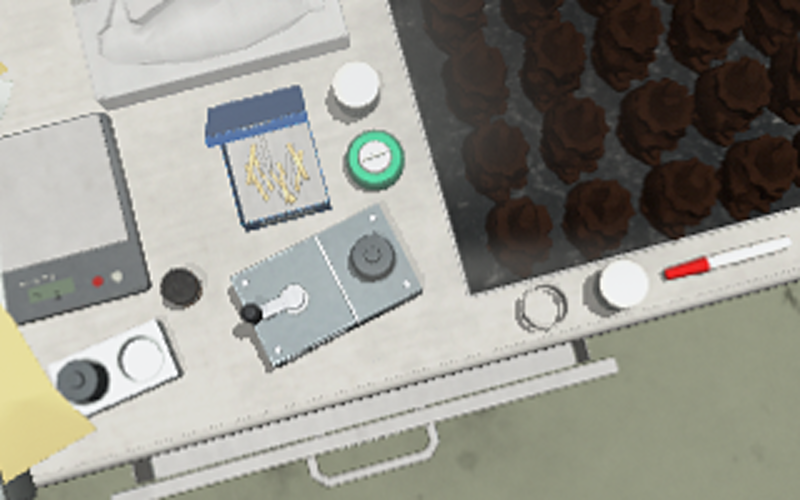

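View pics/side0.png

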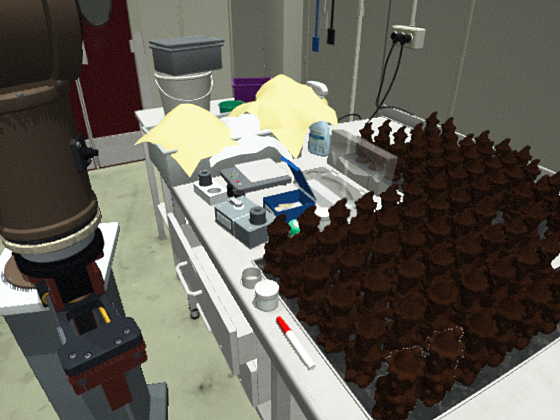

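The top view matches the networks: rewinder in the middle (deck at about px 250,224), knob at its left edge (219,235), cassette at (269,213), and rack at lower left with its right hole free (176,255). The side view shows the same layout, with a low blue box beyond the rewinder.

Add to h.py:
```python
from scipy.linalg import logm
def plan(pos,yaw,n):
    """constant body twist per row to reach pos with tool down and yaw"""
    T=toolpose();G=np.eye(4);G[:3,:3]=R.from_euler('xyz',[np.pi,0,yaw]).as_matrix();G[:3,3]=pos
    D=np.linalg.inv(T)@G;L=np.real(logm(D))/n
    E=R.from_matrix(D[:3,:3]).as_rotvec()/n
    from scipy.linalg import expm
    S=expm(L)
    return np.r_[S[:3,3],E].round(4), n, "mm/row",round(1000*np.linalg.norm(S[:3,3]),1)
```

Run:
```python
from h import *
c=env.capture("wrist");print(np.array(c["T_tool_cam"]).round(3),np.array(c["intrinsics"]).round(0))
print(plan([.46,.10,.30],np.radians(112),19))
```

```text
[[-0.001  0.96   0.281  0.078]
 [ 1.     0.001  0.     0.001]
 [ 0.     0.281 -0.96  -0.145]
 [ 0.     0.     0.     1.   ]] [[371.   0. 278.]
 [  0. 371. 211.]
 [  0.   0.   1.]]
(array([ 0.0395, -0.0052, -0.0032, -0.    , -0.    , -0.0791]), 19, 'mm/row', np.float64(40.0))
```

Call:
{"op": "inch_along", "data": {"segments": [{"dx":0.0395,"dy":-0.0052,"dz":-0.0032,"drz":-0.0791,"finger_gap":0.06},{"dx":0.0395,"dy":-0.0052,"dz":-0.0032,"drz":-0.0791,"finger_gap":0.06},{"dx":0.0395,"dy":-0.0052,"dz":-0.0032,"drz":-0.0791,"finger_gap":0.06},{"dx":0.0395,"dy":-0.0052,"dz":-0.0032,"drz":-0.0791,"finger_gap":0.06},{"dx":0.0395,"dy":-0.0052,"dz":-0.0032,"drz":-0.0791,"finger_gap":0.06},{"dx":0.0395,"dy":-0.0052,"dz":-0.0032,"drz":-0.0791,"finger_gap":0.06},{"dx":0.0395,"dy":-0.0052,"dz":-0.0032,"drz":-0.0791,"finger_gap":0.06},{"dx":0.0395,"dy":-0.0052,"dz":-0.0032,"drz":-0.0791,"finger_gap":0.06},{"dx":0.0395,"dy":-0.0052,"dz":-0.0032,"drz":-0.0791,"finger_gap":0.06},{"dx":0.0395,"dy":-0.0052,"dz":-0.0032,"drz":-0.0791,"finger_gap":0.06},{"dx":0.0395,"dy":-0.0052,"dz":-0.0032,"drz":-0.0791,"finger_gap":0.06},{"dx":0.0395,"dy":-0.0052,"dz":-0.0032,"drz":-0.0791,"finger_gap":0.06},{"dx":0.0395,"dy":-0.0052,"dz":-0.0032,"drz":-0.0791,"finger_gap":0.06},{"dx":0.0395,"dy":-0.0052,"dz":-0.0032,"drz":-0.0791,"finger_gap":0.06},{"dx":0.0395,"dy":-0.0052,"dz":-0.0032,"drz":-0.0791,"finger_gap":0.06},{"dx":0.0395,"dy":-0.0052,"dz":-0.0032,"drz":-0.0791,"finger_gap":0.06},{"dx":0.0395,"dy":-0.0052,"dz":-0.0032,"drz":-0.0791,"finger_gap":0.06},{"dx":0.0395,"dy":-0.0052,"dz":-0.0032,"drz":-0.0791,"finger_gap":0.06},{"dx":0.0395,"dy":-0.0052,"dz":-0.0032,"drz":-0.0791,"finger_gap":0.06},{"finger_gap":0.06}]}}

```text
clock: 3.12
position: [0.4575, 0.1073, 0.3018]
orientation: [3.139, -0.002, 1.969]
ft_force: [-0.6, 0.8, 0.2]
width: 0.0596
grasp_force: 0.0
```

Run:
```python
from h import *
c,p=look("wrist");cv2.imwrite("pics/w1.png",c["color"][:,:,::-1])
s=env.state();print(np.round(s["position"],4),np.round(s["orientation"],3),s["joint_positions"])
for n in("rewinder","crank_pivot","knob_grip","cassette","rack","rack_hole1","spare_cassette"):
    for r in env.place_of("wrist",n)[:2]:
        print(n,round(r["confidence"],2),np.round(r["position"]),onplane(c,r["position"],p,Z[n]).round(4))
```

```text
[0.4591 0.1035 0.3014] [3.14  0.    1.963] [ 0.26289886  0.14396132 -0.6472248   1.83506849  0.09332026  1.19112603
 -0.02200862]
rewinder 0.81 [298. 233.] [0.5143 0.0408 0.    ]
crank_pivot 0.65 [301. 217.] [0.4994 0.0762 0.055 ]
knob_grip 0.64 [297. 189.] [0.4781 0.1108 0.092 ]
cassette 0.87 [301. 283.] [ 0.5404 -0.0112  0.025 ]
rack 0.72 [306.  36.] [0.4294 0.2579 0.    ]
rack_hole1 0.74 [305.  57.] [0.4366 0.2331 0.034 ]
spare_cassette 0.72 [305.   5.] [0.4161 0.2858 0.01  ]
spare_cassette 0.56 [297. 191.] [0.4899 0.0927 0.01  ]
```

View pics/w1.png

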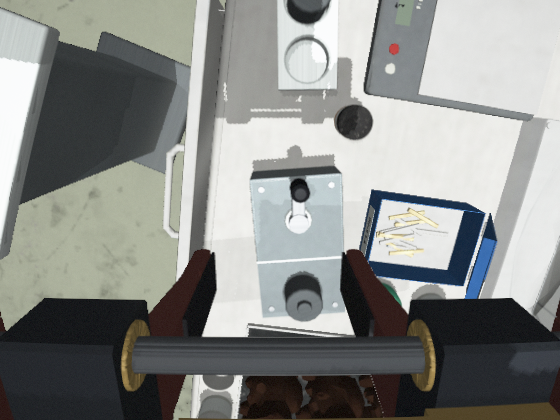

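The wrist view shows the rewinder lined up with the tool: knob at (299,187), axle at (299,220), cassette at (304,290), free hole at (306,60). I'll go closer, above the knob.

Run:
```python
from h import *
print(plan([.4795,.112,.16],1.963,4))
```

```text
(array([ 0.0014,  0.0056,  0.035 , -0.0001, -0.    , -0.0027]), 4, 'mm/row', np.float64(35.5))
```

Call:
{"op": "inch_along", "data": {"segments": [{"dx":0.0014,"dy":0.0056,"dz":0.035,"finger_gap":0.05},{"dx":0.0014,"dy":0.0056,"dz":0.035,"finger_gap":0.05},{"dx":0.0014,"dy":0.0056,"dz":0.035,"finger_gap":0.05},{"dx":0.0014,"dy":0.0056,"dz":0.035,"finger_gap":0.05},{"finger_gap":0.05},{"finger_gap":0.05}]}}

```text
clock: 4.02
position: [0.4782, 0.1126, 0.1594]
orientation: [-3.137, -0.002, 1.954]
ft_force: [0.5, 1.5, -0.1]
width: 0.0502
grasp_force: 0.0
```

Run:
```python
from h import *
c,p=look("wrist");cv2.imwrite("pics/w2.png",c["color"][:,:,::-1])
s=env.state();print(np.round(s["position"],4),np.round(s["orientation"],3),s["ft_force"])
for n in("rewinder","crank_pivot","knob_grip","cassette"):
    for r in env.place_of("wrist",n)[:1]:
        print(n,round(r["confidence"],2),np.round(r["position"]),onplane(c,r["position"],p,Z[n]).round(4))
```

```text
[0.4793 0.113  0.1611] [-3.141e+00 -1.000e-03  1.954e+00] [ 0.31240921  1.02598233 -0.18148612]
rewinder 0.76 [285. 282.] [0.5141 0.041  0.    ]
crank_pivot 0.93 [283. 269.] [0.4969 0.0764 0.055 ]
knob_grip 0.92 [278. 238.] [0.4795 0.1104 0.092 ]
```

View pics/w2.png

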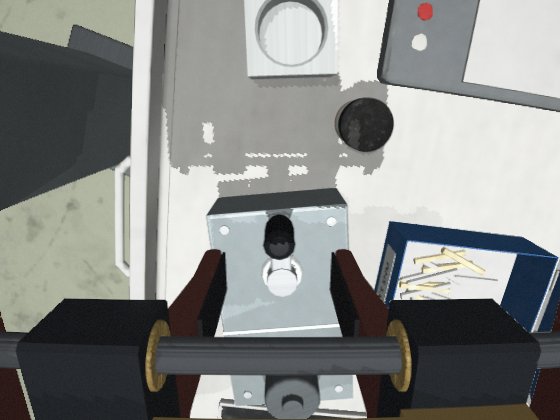

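The knob sits between the fingers at (279,235), the axle at (283,272), and there is clearance on both sides. I'll descend and grip.

Call:
{"op": "inch_along", "data": {"segments": [{"dx":-0.0013,"dy":-0.0003,"dz":0.025,"finger_gap":0.05},{"dx":-0.0013,"dy":-0.0003,"dz":0.025,"finger_gap":0.05},{"dz":0.017,"finger_gap":0.05},{"finger_gap":0.03},{"finger_gap":0.03},{"finger_gap":0.01},{"finger_gap":0.01},{"finger_gap":0.01},{"finger_gap":0.01},{"finger_gap":0.01}], "grip_n": 20}}

```text
clock: 5.1
position: [0.4803, 0.1107, 0.0945]
orientation: [3.14, 0.001, 1.955]
ft_force: [-0.1, 0.8, 6.6]
width: 0.0185
grasp_force: 20.0
```

```bash
python3 -c "
from h import *
s=env.state();print(np.round(s['position'],4),np.round(s['orientation'],3),s['ft_force'],s['width'])"
```

```text
[0.4803 0.1107 0.0945] [3.140e+00 1.000e-03 1.955e+00] [-0.11799347  0.80246794  6.63163809] 0.01849075227907247
```

Add to h.py:
```python
def circ(c,n,step=15,r=.042):
    """rows clockwise round pivot c from present place (command assumed at measured pose)"""
    s=env.state();yaw=s["orientation"][2];d=np.array(s["position"][:2])-c
    ph=yaw-np.arctan2(d[1],d[0]);r0=np.hypot(*d)
    a=ph+np.radians(step)*np.arange(n+1);rr=np.r_[r0,np.full(n,r)]
    P=np.c_[rr*np.cos(a),rr*np.sin(a)]
    print("r0",r0.round(4),"phi",np.degrees(ph).round(1));print(np.diff(P,axis=0).round(4).tolist())
def force(c):
    s=env.state();d=np.array(s["position"][:2])-c;r=np.hypot(*d);d/=r;t=np.array([d[1],-d[0]]);f=np.array(s["ft_force"])
    print(np.round(s["position"],4),"r",r.round(4),"rad",(f[:2]@d).round(2),"tan",(f[:2]@t).round(2),"fz",f[2].round(1),"w",s["width"],s["clock"])
```

```bash
python3 -c "
from h import *
circ(np.array([.499,.0731]),24)"
```

```text
r0 0.042 phi -4.5
[[-0.0006, 0.0109], [-0.0034, 0.0104], [-0.006, 0.0092], [-0.0082, 0.0073], [-0.0098, 0.005], [-0.0107, 0.0023], [-0.0109, -0.0006], [-0.0104, -0.0034], [-0.0092, -0.006], [-0.0073, -0.0082], [-0.005, -0.0098], [-0.0023, -0.0107], [0.0006, -0.0109], [0.0034, -0.0104], [0.006, -0.0092], [0.0082, -0.0073], [0.0098, -0.005], [0.0107, -0.0023], [0.0109, 0.0006], [0.0104, 0.0034], [0.0092, 0.006], [0.0073, 0.0082], [0.005, 0.0098], [0.0023, 0.0107]]
```

Call:
{"op": "inch_along", "data": {"segments": [{"dz":-0.001,"finger_gap":0.01},{"dx":-0.0006,"dy":0.0109,"finger_gap":0.01},{"dx":-0.0034,"dy":0.0104,"finger_gap":0.01},{"dx":-0.006,"dy":0.0092,"finger_gap":0.01}]}}

```text
clock: 5.43
position: [0.5121, 0.1116, 0.0945]
orientation: [-3.14, 0.002, 1.955]
ft_force: [-4.5, -8.5, 5.9]
width: 0.0183
grasp_force: 20.0
```

```bash
python3 -c "
from h import *
force(np.array([.499,.0731]))"
```

```text
[0.5121 0.1116 0.0945] r 0.0407 rad -9.47 tan -1.57 fz 5.9 w 0.018334275156404144 5.4333
```

Add to h.py:
```python
def circ2(c,n,step=15,r=.042,k=6500):
    s=env.state();yaw=s["orientation"][2];m=np.array(s["position"][:2]);q=m-np.array(s["ft_force"][:2])/k
    d=m-c;ph=yaw-np.arctan2(d[1],d[0])
    a=ph+np.radians(step)*np.arange(1,n+1);e=q-c
    x=np.array([np.cos(yaw),np.sin(yaw)]);y=np.array([np.sin(yaw),-np.cos(yaw)])
    P=np.vstack([[e@x,e@y],np.c_[r*np.cos(a),r*np.sin(a)]])
    print("phi",np.degrees(ph).round(1));print(np.diff(P,axis=0).round(4).tolist())
```

```bash
python3 -c "
from h import *
circ2(np.array([.4973,.0723]),6)"
```

```text
phi 42.7
[[-0.0094, 0.0059], [-0.0099, 0.0046], [-0.0108, 0.0019], [-0.0109, -0.001], [-0.0103, -0.0038], [-0.009, -0.0063]]
```

Call:
{"op": "inch_along", "data": {"segments": [{"dx":-0.0094,"dy":0.0059,"dz":-0.001,"finger_gap":0.01},{"dx":-0.0099,"dy":0.0046,"finger_gap":0.01},{"dx":-0.0108,"dy":0.0019,"finger_gap":0.01},{"dx":-0.0109,"dy":-0.001,"finger_gap":0.01}]}}

```text
clock: 5.77
position: [0.5383, 0.0786, 0.095]
orientation: [3.141, -0.001, 1.955]
ft_force: [-0.2, 1.2, -6.6]
width: 0.0185
grasp_force: 20.0
```

```bash
python3 -c "
from h import *
c=np.array([.4973,.0723]);force(c);circ2(c,8)"
```

```text
[0.5383 0.0786 0.095 ] r 0.0415 rad -0.04 tan -1.22 fz -6.6 w 0.018541965981777923 5.7667
phi 103.3
[[-0.0102, -0.0034], [-0.0089, -0.0064], [-0.0069, -0.0085], [-0.0045, -0.01], [-0.0017, -0.0108], [0.0011, -0.0109], [0.0039, -0.0102], [0.0064, -0.0089]]
```

Call:
{"op": "inch_along", "data": {"segments": [{"dx":-0.0102,"dy":-0.0034,"dz":0.0005,"finger_gap":0.01},{"dx":-0.0089,"dy":-0.0064,"finger_gap":0.01},{"dx":-0.0069,"dy":-0.0085,"finger_gap":0.01},{"dx":-0.0045,"dy":-0.01,"finger_gap":0.01},{"dx":-0.0017,"dy":-0.0108,"finger_gap":0.01},{"dx":0.0011,"dy":-0.0109,"finger_gap":0.01}]}}

```text
clock: 6.27
position: [0.5034, 0.0305, 0.0951]
orientation: [3.138, 0.001, 1.954]
ft_force: [7.9, 3.6, -14.8]
width: 0.0186
grasp_force: 20.0
```

```bash
python3 -c "
from h import *
c=np.array([.4973,.0723]);force(c);circ2(c,8)"
```

```text
[0.5034 0.0305 0.0951] r 0.0422 rad -2.39 tan -8.37 fz -14.8 w 0.01856776473414137 6.2667
phi 193.6
[[0.0042, -0.0088], [0.0065, -0.0089], [0.0085, -0.0069], [0.01, -0.0044], [0.0108, -0.0017], [0.0109, 0.0012], [0.0102, 0.0039], [0.0089, 0.0065]]
```

Call:
{"op": "inch_along", "data": {"segments": [{"dx":0.0042,"dy":-0.0088,"dz":0.001,"finger_gap":0.01},{"dx":0.0065,"dy":-0.0089,"finger_gap":0.01},{"dx":0.0085,"dy":-0.0069,"finger_gap":0.01},{"dx":0.01,"dy":-0.0044,"finger_gap":0.01},{"dx":0.0108,"dy":-0.0017,"finger_gap":0.01},{"dx":0.0109,"dy":0.0012,"finger_gap":0.01},{"dx":0.0102,"dy":0.0039,"finger_gap":0.01}]}}

```text
clock: 6.85
position: [0.4548, 0.0754, 0.0946]
orientation: [-3.14, 0.004, 1.953]
ft_force: [1.8, -8.5, 2.6]
width: 0.0183
grasp_force: 20.0
```

```bash
python3 -c "
from h import *
c=np.array([.4973,.0723]);force(c);circ2(c,8)"
```

```text
[0.4548 0.0754 0.0946] r 0.0426 rad -2.39 tan -8.36 fz 2.6 w 0.01832934367674569 6.85
phi -64.0
[[0.0076, 0.0063], [0.0073, 0.0082], [0.0049, 0.0098], [0.0022, 0.0107], [-0.0007, 0.0109], [-0.0035, 0.0104], [-0.0061, 0.0091], [-0.0082, 0.0073]]
```

Call:
{"op": "inch_along", "data": {"segments": [{"dx":0.0078,"dy":0.0062,"finger_gap":0.01},{"dx":0.0073,"dy":0.0082,"finger_gap":0.01},{"dx":0.0049,"dy":0.0098,"finger_gap":0.01},{"dx":0.0022,"dy":0.0107,"finger_gap":0.01},{"dx":-0.0007,"dy":0.0109,"finger_gap":0.01},{"dx":-0.0035,"dy":0.0104,"finger_gap":0.01},{"dx":-0.0061,"dy":0.0091,"finger_gap":0.01}]}}

```text
clock: 7.43
position: [0.5094, 0.1125, 0.0943]
orientation: [-3.136, 0.002, 1.956]
ft_force: [-10.3, -4.4, 8.7]
width: 0.0185
grasp_force: 20.0
```

```bash
python3 -c "
from h import *
c=np.array([.4967,.0724]);force(c);circ2(c,8)"
```

```text
[0.5094 0.1125 0.0943] r 0.0421 rad -7.29 tan -8.5 fz 8.7 w 0.018461630448117116 7.4333
phi 39.7
[[-0.0081, 0.0057], [-0.0097, 0.0051], [-0.0107, 0.0024], [-0.011, -0.0004], [-0.0105, -0.0032], [-0.0093, -0.0058], [-0.0075, -0.008], [-0.0051, -0.0097]]
```

Call:
{"op": "inch_along", "data": {"segments": [{"dx":-0.0083,"dy":0.0057,"dz":-0.0003,"finger_gap":0.01},{"dx":-0.0097,"dy":0.0051,"finger_gap":0.01},{"dx":-0.0107,"dy":0.0024,"finger_gap":0.01},{"dx":-0.011,"dy":-0.0004,"dz":0.0003,"finger_gap":0.01},{"dx":-0.0105,"dy":-0.0032,"dz":0.0003,"finger_gap":0.01},{"dx":-0.0093,"dy":-0.0058,"finger_gap":0.01},{"dx":-0.0075,"dy":-0.008,"finger_gap":0.01}]}}

```text
clock: 8.02
position: [0.5342, 0.0525, 0.0948]
orientation: [3.137, -0.002, 1.957]
ft_force: [3.7, 8.8, -3.0]
width: 0.0185
grasp_force: 20.0
```

```bash
python3 -c "
from h import *
c=np.array([.4967,.0724]);force(c);circ2(c,8)"
```

```text
[0.5342 0.0525 0.0948] r 0.0424 rad -0.85 tan -9.5 fz -3.0 w 0.01849220483353007 8.0167
phi 140.1
[[-0.0045, -0.0085], [-0.0033, -0.0105], [-0.0005, -0.011], [0.0024, -0.0107], [0.0051, -0.0097], [0.0074, -0.0081], [0.0093, -0.0059], [0.0105, -0.0033]]
```

Call:
{"op": "inch_along", "data": {"segments": [{"dx":-0.0045,"dy":-0.0085,"finger_gap":0.01},{"dx":-0.0033,"dy":-0.0105,"finger_gap":0.01},{"dx":-0.0005,"dy":-0.011,"finger_gap":0.01},{"dx":0.0024,"dy":-0.0107,"finger_gap":0.01},{"dx":0.0051,"dy":-0.0097,"finger_gap":0.01},{"dx":0.0074,"dy":-0.0081,"finger_gap":0.01},{"dx":0.0093,"dy":-0.0059,"finger_gap":0.01}]}}

```text
clock: 8.6
position: [0.4694, 0.04, 0.0948]
orientation: [3.136, 0.002, 1.954]
ft_force: [9.7, -0.6, -7.2]
width: 0.0183
grasp_force: 20.0
```

```bash
python3 -c "
from h import *
c=np.array([.4967,.0724]);force(c);circ2(c,8)"
```

```text
[0.4694 0.04   0.0948] r 0.0424 rad -5.79 tan -7.76 fz -7.2 w 0.018339108867486225 8.6
phi 242.0
[[0.0098, -0.0022], [0.0109, -0.001], [0.0108, 0.0018], [0.01, 0.0045], [0.0085, 0.007], [0.0064, 0.0089], [0.0038, 0.0103], [0.001, 0.0109]]
```

Call:
{"op": "inch_along", "data": {"segments": [{"dx":0.0098,"dy":-0.0022,"finger_gap":0.01},{"dx":0.0109,"dy":-0.001,"finger_gap":0.01},{"dx":0.0108,"dy":0.0018,"finger_gap":0.01},{"dx":0.01,"dy":0.0045,"finger_gap":0.01},{"dx":0.0085,"dy":0.007,"finger_gap":0.01},{"dx":0.0064,"dy":0.0089,"finger_gap":0.01},{"dx":0.0038,"dy":0.0103,"finger_gap":0.01}]}}

```text
clock: 9.18
position: [0.4707, 0.1053, 0.0944]
orientation: [-3.139, 0.004, 1.954]
ft_force: [-3.7, -7.8, 8.6]
width: 0.0185
grasp_force: 20.0
```

```bash
python3 -c "
from h import *
c=np.array([.4967,.0724]);force(c);circ2(c,8)"
```

```text
[0.4707 0.1053 0.0944] r 0.0419 rad -3.8 tan -7.77 fz 8.6 w 0.018540393567891097 9.1833
phi -16.3
[[0.0008, 0.0098], [-0.0012, 0.0109], [-0.004, 0.0102], [-0.0065, 0.0088], [-0.0085, 0.0069], [-0.01, 0.0044], [-0.0108, 0.0017], [-0.0109, -0.0012]]
```

Call:
{"op": "inch_along", "data": {"segments": [{"dx":0.0008,"dy":0.0098,"dz":-0.0003,"finger_gap":0.01},{"dx":-0.0012,"dy":0.0109,"dz":-0.0003,"finger_gap":0.01},{"dx":-0.004,"dy":0.0102,"finger_gap":0.01},{"dx":-0.0065,"dy":0.0088,"finger_gap":0.01},{"dx":-0.0085,"dy":0.0069,"finger_gap":0.01},{"dx":-0.01,"dy":0.0044,"dz":0.0003,"finger_gap":0.01},{"dx":-0.0108,"dy":0.0017,"dz":0.0003,"finger_gap":0.01}]}}

```text
clock: 9.77
position: [0.5343, 0.0917, 0.0944]
orientation: [-3.14, -0.002, 1.957]
ft_force: [-7.3, 6.2, 7.1]
width: 0.0185
grasp_force: 20.0
```

```bash
python3 -c "
from h import *
c=np.array([.4967,.0724]);force(c);circ2(c,8)"
```

```text
[0.5343 0.0917 0.0944] r 0.0423 rad -3.7 tan -8.83 fz 7.1 w 0.018496103365250597 9.7667
phi 85.0
[[-0.0097, -0.0014], [-0.0105, -0.0033], [-0.0093, -0.0059], [-0.0074, -0.0081], [-0.0051, -0.0097], [-0.0024, -0.0107], [0.0005, -0.011], [0.0033, -0.0105]]
```

Call:
{"op": "inch_along", "data": {"segments": [{"dx":-0.0097,"dy":-0.0014,"finger_gap":0.01},{"dx":-0.0105,"dy":-0.0033,"finger_gap":0.01},{"dx":-0.0093,"dy":-0.0059,"finger_gap":0.01},{"dx":-0.0074,"dy":-0.0081,"finger_gap":0.01},{"dx":-0.0051,"dy":-0.0097,"finger_gap":0.01},{"dx":-0.0024,"dy":-0.0107,"finger_gap":0.01},{"dx":0.0005,"dy":-0.011,"finger_gap":0.01}]}}

```text
clock: 10.35
position: [0.5068, 0.0309, 0.0946]
orientation: [3.138, 0.0, 1.955]
ft_force: [1.0, 5.8, 0.6]
width: 0.0185
grasp_force: 20.0
```

```bash
python3 -c "
from h import *
c=np.array([.4967,.0724]);force(c);circ2(c,8)"
```

```text
[0.5068 0.0309 0.0946] r 0.0427 rad -5.42 tan -2.31 fz 0.6 w 0.01847359630961241 10.35
phi 188.3
[[0.0044, -0.01], [0.0056, -0.0094], [0.0079, -0.0076], [0.0096, -0.0054], [0.0106, -0.0027], [0.011, 0.0001], [0.0106, 0.003], [0.0094, 0.0056]]
```

Call:
{"op": "inch_along", "data": {"segments": [{"dx":0.0044,"dy":-0.01,"finger_gap":0.01},{"dx":0.0056,"dy":-0.0094,"finger_gap":0.01},{"dx":0.0079,"dy":-0.0076,"finger_gap":0.01}]}}

```text
clock: 10.6
position: [0.4744, 0.0363, 0.0945]
orientation: [3.14, 0.002, 1.954]
ft_force: [3.9, -0.1, 3.0]
width: 0.0185
grasp_force: 20.0
```

```bash
python3 -c "
from h import *
c=np.array([.4967,.0724]);force(c);circ2(c,1)"
```

```text
[0.4744 0.0363 0.0945] r 0.0424 rad -2.0 tan -3.36 fz 3.0 w 0.0184619717130533 10.6
phi 233.6
[[0.0096, -0.0044]]
```

Call:
{"op": "inch_along", "data": {"segments": [{"finger_gap":0.01},{"finger_gap":0.01}]}}

```text
clock: 10.77
position: [0.4732, 0.0373, 0.0944]
orientation: [-3.141, 0.001, 1.956]
ft_force: [-2.4, -0.8, 10.6]
width: 0.0184
grasp_force: 20.0
```

```bash
python3 -c "
from h import *
c=np.array([.4967,.0724]);force(c);circ2(c,1)"
```

```text
[0.4732 0.0373 0.0944] r 0.0423 rad 1.99 tan 1.55 fz 10.6 w 0.01842962673867308 10.7667
phi 235.9
[[0.01, -0.0051]]
```

Call:
{"op": "inch_along", "data": {"segments": [{"finger_gap":0.045},{"finger_gap":0.045},{"finger_gap":0.045},{"finger_gap":0.045},{"dz":-0.03,"finger_gap":0.045},{"dz":-0.04,"finger_gap":0.06},{"dx":-0.023,"dy":0.014,"dz":-0.01,"finger_gap":0.075},{"dx":-0.023,"dy":0.014,"finger_gap":0.075},{"dx":-0.023,"dy":0.014,"finger_gap":0.075},{"finger_gap":0.075},{"finger_gap":0.075}]}}

```text
clock: 11.68
position: [0.5395, -0.0119, 0.173]
orientation: [-3.141, -0.001, 1.953]
ft_force: [0.3, 1.0, -0.8]
width: 0.0744
grasp_force: 0.0
```

Run:
```python
from h import *
c,p=look("wrist");cv2.imwrite("pics/w3.png",c["color"][:,:,::-1])
s=env.state();print(np.round(s["position"],4),np.round(s["orientation"],3),s["ft_force"])
for n in("rewinder","crank_pivot","knob_grip","cassette","rack_hole1","rack"):
    for r in env.place_of("wrist",n)[:1]:
        print(n,round(r["confidence"],2),np.round(r["position"]),onplane(c,r["position"],p,Z[n]).round(4))
```

```text
[ 0.5387 -0.0109  0.173 ] [-3.140e+00 -1.000e-03  1.954e+00] [-0.10895843 -0.24645574 -0.99232619]
rewinder 0.73 [277. 127.] [0.5181 0.0409 0.    ]
knob_grip 0.78 [204. 112.] [0.4729 0.0382 0.092 ]
cassette 0.91 [275. 195.] [ 0.5362 -0.0084  0.025 ]
rack 0.17 [276. 199.] [ 0.541  -0.0174  0.    ]
```

View pics/w3.png

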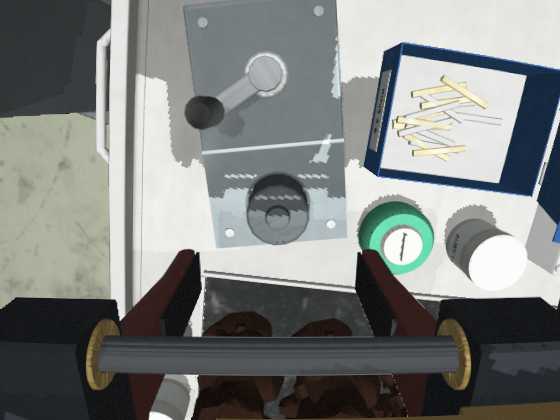

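The cassette stands under the tool with its stub top at (278,214). The knob has moved to (204,112) and the rewinder looks unmoved.

Create m.py:
```python
from h import *
c,p=look("wrist");g=cv2.cvtColor(c["color"],cv2.COLOR_RGB2GRAY)
print(onplane(c,(278,215),p,.093).round(4))
for r in env.regions_of("wrist","cassette")[:2]: print(r["confidence"],r["extent"])
for r in env.place_of("wrist","cassette")[:1]: print(r["position"],onplane(c,r["position"],p,.025))
t,p2=look("top")
for n in("cassette","rack_hole1","rack","spare_cassette"):
    for r in env.place_of("top",n)[:1]: print(n,onplane(t,r["position"],p2,Z[n]).round(4))
print(plan([.5375,-.0095,.078],1.954,3))
```

```bash
python3 m.py
```

```text
[ 0.5367 -0.0031  0.093 ]
0.86 [245.8, 177.9, 65.5, 71.2]
[275.3, 196.6] [ 0.5365339  -0.00854685  0.025     ]
rack_hole1 [0.4352 0.242  0.034 ]
rack [0.4277 0.2535 0.    ]
spare_cassette [0.4132 0.2844 0.01  ]
(array([ 0.0007, -0.0004,  0.0319,  0.    ,  0.    ,  0.0002]), 3, 'mm/row', np.float64(31.9))
```

Call:
{"op": "inch_along", "data": {"segments": [{"dx":0.003,"dz":0.03,"finger_gap":0.075},{"dx":0.003,"dz":0.035,"finger_gap":0.075},{"dz":0.03,"finger_gap":0.075},{"finger_gap":0.05},{"finger_gap":0.05},{"finger_gap":0.03},{"finger_gap":0.03},{"finger_gap":0.03}], "grip_n": 5}}

```text
clock: 13.1
position: [0.5381, -0.0057, 0.0803]
orientation: [3.139, 0.001, 1.954]
ft_force: [-0.7, -0.3, -0.0]
width: 0.0451
grasp_force: 0.0
```

Run:
```python
from h import *
c,p=look("wrist");cv2.imwrite("pics/w4.png",c["color"][:,:,::-1])
s=env.state();print(np.round(s["position"],4),s["ft_force"],s["width"],s["grasp_force"])
```

```text
[ 0.5378 -0.0058  0.0801] [-0.71657149 -0.38006621  2.67224484] 0.04196711707251826 5.018995001446456
```

View pics/w4.png

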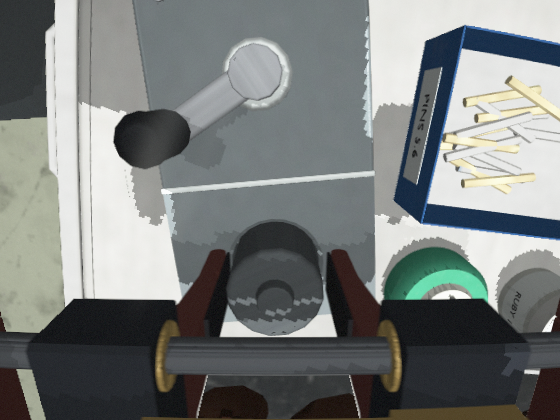

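The can is held between the pads (width 42 mm), with its stub at (275,296). I'll firm the grip and lift straight up.

Call:
{"op": "inch_along", "data": {"segments": [{"finger_gap":0.03},{"finger_gap":0.03},{"dz":-0.015,"finger_gap":0.03},{"dz":-0.015,"finger_gap":0.03},{"dz":-0.03,"finger_gap":0.03},{"dz":-0.035,"finger_gap":0.03},{"dz":-0.03,"finger_gap":0.03},{"finger_gap":0.03}], "grip_n": 25}}

```text
clock: 13.82
position: [0.54, -0.005, 0.21]
orientation: [3.133, 0.004, 1.955]
ft_force: [0.8, 0.1, -1.4]
width: 0.0417
grasp_force: 25.0
```

Run:
```python
from h import *
c,p=look("wrist");cv2.imwrite("pics/w5.png",c["color"][:,:,::-1])
s=env.state();print(np.round(s["position"],4),s["ft_force"],s["width"],s["grasp_force"])
T=toolpose()
for n in("cassette","rack_hole1","rack"):
    for r in env.place_of("wrist",n)[:1]: print(n,r["confidence"],r["position"],onplane(c,r["position"],p,Z[n]).round(4))
for r in env.regions_of("wrist","cassette")[:1]: print(r["confidence"],r["extent"])
np.set_printoptions(suppress=True)
print(plan([.433,.215,.19],1.954,7))
```

```text
[ 0.5389 -0.0055  0.2072] [-0.38919334 -0.13705478 -1.24135077] 0.04163397993431414 24.995897393944233
cassette 0.74 [277.7, 244.5] [ 0.5622 -0.0544  0.025 ]
rack_hole1 0.56 [263.5, 84.3] [0.4971 0.0756 0.034 ]
rack 0.22 [268.9, 129.1] [0.5151 0.041  0.    ]
0.64 [231.1, 211.8, 96.1, 125.6]
(array([ 0.0348, -0.0019,  0.0018, -0.0003, -0.0001,  0.0001]), 7, 'mm/row', np.float64(34.9))
```

Call:
{"op": "inch_along", "data": {"segments": [{"dx":0.0323,"dy":-0.001,"finger_gap":0.03},{"dx":0.0323,"dy":-0.001,"finger_gap":0.03},{"dx":0.0323,"dy":-0.001,"finger_gap":0.03},{"dx":0.0323,"dy":-0.001,"dz":0.01,"finger_gap":0.03},{"dx":0.0323,"dy":-0.001,"dz":0.02,"finger_gap":0.03},{"dx":0.0323,"dy":-0.001,"dz":0.03,"finger_gap":0.03},{"finger_gap":0.03},{"finger_gap":0.03},{"finger_gap":0.03}]}}

```text
clock: 14.82
position: [0.4595, 0.1697, 0.1446]
orientation: [-3.14, -0.0, 1.955]
ft_force: [0.5, -0.1, -0.5]
width: 0.0413
grasp_force: 25.0
```

Run:
```python
from h import *
c,p=look("wrist");cv2.imwrite("pics/w6.png",c["color"][:,:,::-1])
np.save("w6.npy",p)
T=toolpose();print(T[:3,3],env.state()["orientation"],env.state()["width"])
zc=T[2,3]-.0551
for r in env.place_of("wrist","cassette")[:1]:
    q=onplane(c,r["position"],p,zc);print("cas",r["confidence"],r["position"],q,(np.linalg.inv(T)@np.r_[q,1])[:3].round(4))
for n in("rack_hole1","rack","spare_cassette"):
    for r in env.place_of("wrist",n)[:1]: print(n,r["confidence"],r["position"],onplane(c,r["position"],p,Z[n]).round(4))
```

```text
[0.46016044 0.1692405  0.14514167] [-3.14094908e+00  2.55838243e-04  1.95357071e+00] 0.042070623248860545
cas 0.95 [276.6, 243.1] [0.45981536 0.16850006 0.09004167] [-0.0005 -0.0006  0.0551]
rack_hole1 0.69 [284.4, 115.6] [0.4385 0.2348 0.034 ]
rack 0.83 [280.4, 79.9] [0.4268 0.2569 0.    ]
spare_cassette 0.81 [284.8, 34.6] [0.4183 0.2858 0.01  ]
```

View pics/w6.png

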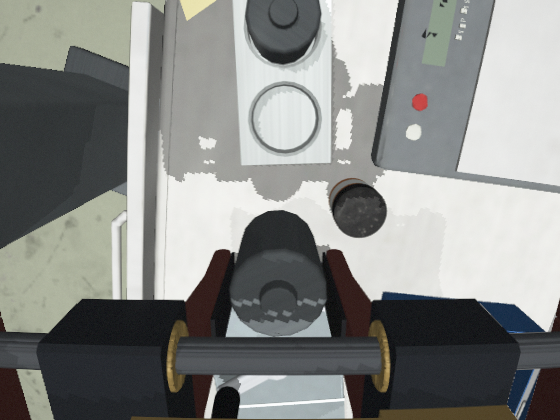

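The cassette is held upright with its stub at about (278,296), and the free hole's mouth is at about (285,118). I'll refine both with a circle fit, using known diameters to check.

Run:
```python
from h import *
from scipy.optimize import least_squares
im=cv2.imread("pics/w6.png");g=cv2.GaussianBlur(cv2.cvtColor(im,cv2.COLOR_BGR2GRAY),(3,3),0).astype(float)
p=np.load("w6.npy");c=env.capture("wrist");T=toolpose()
gx,gy=cv2.Sobel(g,cv2.CV_64F,1,0),cv2.Sobel(g,cv2.CV_64F,0,1);G=np.hypot(gx,gy)
def proj(P):
    q=(np.linalg.inv(p)@np.r_[P,1])[:3]*[1,-1,-1]
    return cv2.projectPoints(q.reshape(1,3),np.zeros(3),np.zeros(3),np.array(c["intrinsics"]),np.array(c["D"]))[0].ravel()
def score(x,y,z,r,a0,a1):
    s=0
    for a in np.radians(np.arange(a0,a1,6)):
        u,v=proj(np.array([x+r*np.cos(a),y+r*np.sin(a),z]))
        s+=cv2.getRectSubPix(G.astype(np.float32),(1,1),(float(u),float(v)))[0,0]
    return s
def fit(x0,y0,z,r,a0,a1,name):
    for rr in r:
        b=max((score(x0+i*.001,y0+j*.001,z,rr,a0,a1),x0+i*.001,y0+j*.001) for i in range(-7,8) for j in range(-7,8))
        print(name,rr,b[0].round(0),round(b[1],4),round(b[2],4),"tool",(np.linalg.inv(T)@[b[1],b[2],z,1])[:2].round(4))
fit(.4375,.236,.034,(.022,.023,.024),0,360,"hole")
fit(T[0,3],T[1,3],T[2,3]+.0069,(.020,.021,.022),202,382,"can")  # far half (-tool x), visible rim
fit(T[0,3],T[1,3],T[2,3]+.0129,(.007,.0075,.008),0,360,"stub")
```

```text
hole 0.022 12864.0 0.4375 0.234 tool [0.0685 0.0028]
hole 0.023 10805.0 0.4365 0.233 tool [0.068  0.0015]
hole 0.024 10455.0 0.4395 0.234 tool [0.0678 0.0046]
can 0.02 5712.0 0.4603 0.1704 tool [0.0009 0.0004]
can 0.021 4734.0 0.4593 0.1714 tool [ 0.0022 -0.0002]
can 0.022 4136.0 0.4583 0.1704 tool [ 0.0017 -0.0015]
stub 0.007 5284.0 0.4663 0.1624 tool [-0.0087  0.003 ]
stub 0.0075 5169.0 0.4533 0.1624 tool [-0.0039 -0.0091]
stub 0.008 5120.0 0.4533 0.1634 tool [-0.003  -0.0087]
```

Call:
{"op": "inch_along", "data": {"segments": [{"dx":0.0225,"dy":0.0008,"dz":0.005,"finger_gap":0.03},{"dx":0.0225,"dy":0.0008,"dz":0.01,"finger_gap":0.03},{"dx":0.0225,"dy":0.0008,"dz":0.015,"finger_gap":0.03},{"dz":0.014,"finger_gap":0.03},{"finger_gap":0.03},{"finger_gap":0.03},{"finger_gap":0.03}]}}

```text
clock: 15.7
position: [0.4374, 0.233, 0.1019]
orientation: [3.141, 0.0, 1.953]
ft_force: [0.2, 0.4, -0.1]
width: 0.0417
grasp_force: 25.0
```

Run:
```python
from h import *
c,p=look("wrist");T=toolpose();print(T[:3,3],env.state()["ft_force"])
cv2.imwrite("pics/w7.png",cv2.resize(c["color"][150:350,150:420,::-1],(800,592)))
for n,z in(("cassette",T[2,3]-.0551),("rack_hole1",.034)):
    for r in env.place_of("wrist",n)[:1]: q=onplane(c,r["position"],p,z);print(n,r["confidence"],r["position"],q.round(4),(np.linalg.inv(T)@np.r_[q,1])[:2].round(4))
```

```text
[0.4375289  0.2330275  0.10211549] [-0.2253129  -0.46443341  0.62781523]
cassette 0.68 [276.9, 244.7] [0.4384 0.2309 0.047 ] [-0.0023 -0.    ]
```

View pics/w7.png

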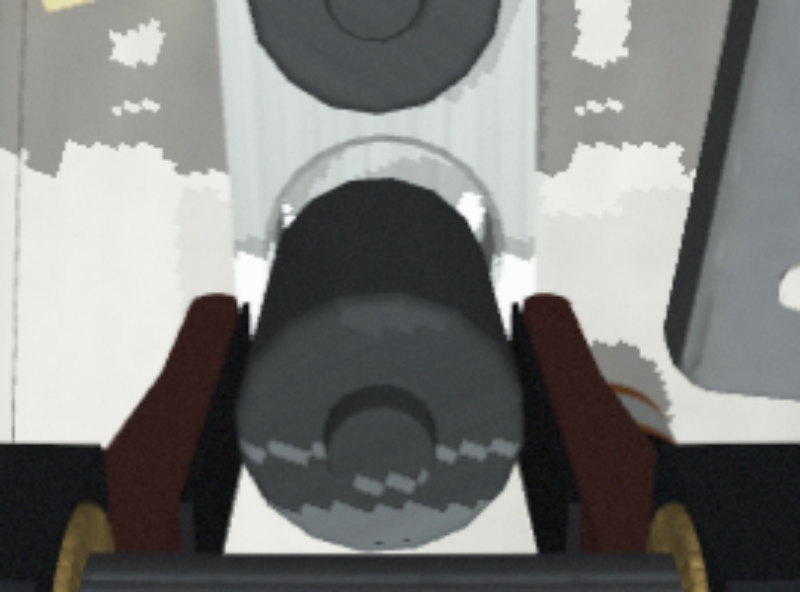

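Run:
```python
from h import *
c,p=look("wrist");T=toolpose();I=np.linalg.inv(T);print(T[:3,3])
f=lambda u,v,z:(I@np.r_[onplane(c,(150+u/2.963,150+v/2.96),p,z),1])[:2].round(4)
print("rim far",f(384,138,.034),"rim L/R",f(268,228,.034),f(500,228,.034),"bottom far",f(388,178,T[2,3]-.0551))
print("can top near",f(380,550,T[2,3]+.0069),"L/R",f(237,415,T[2,3]+.0069),f(523,415,T[2,3]+.0069))
```

```text
[0.43736351 0.23320391 0.10202255]
rim far [0.0228 0.0019] rim L/R [ 0.0038 -0.0218] [0.0038 0.0256] bottom far [0.0182 0.0026]
can top near [-0.0206  0.001 ] L/R [ 0.0016 -0.0191] [0.0015 0.021 ]
```

The cassette's lower edge is at crop (388,178), inside the mouth's rim, whose far edge is at (384,138). It is centred to about 1 mm. I'll nudge it and lower.

Call:
{"op": "inch_along", "data": {"segments": [{"dx":0.001,"dy":0.001,"dz":0.006,"finger_gap":0.03},{"dz":0.006,"finger_gap":0.03},{"dz":0.005,"finger_gap":0.03},{"dz":0.004,"finger_gap":0.03},{"finger_gap":0.03}]}}

```text
clock: 16.32
position: [0.4366, 0.2346, 0.0791]
orientation: [-3.14, 0.0, 1.955]
ft_force: [0.4, -0.4, -0.3]
width: 0.0412
grasp_force: 25.0
```

Call:
{"op": "inch_along", "data": {"segments": [{"dz":0.005,"finger_gap":0.03},{"dz":0.005,"finger_gap":0.03},{"dz":0.003,"finger_gap":0.03},{"finger_gap":0.03},{"finger_gap":0.03}]}}

```text
clock: 16.73
position: [0.437, 0.235, 0.0671]
orientation: [-3.141, 0.0, 1.955]
ft_force: [-0.4, 0.5, -0.3]
width: 0.0416
grasp_force: 25.0
```

Call:
{"op": "inch_along", "data": {"segments": [{"dz":0.001,"finger_gap":0.03},{"dz":0.001,"finger_gap":0.03},{"finger_gap":0.03}]}}

```text
clock: 16.98
position: [0.4372, 0.235, 0.0653]
orientation: [3.141, 0.0, 1.955]
ft_force: [0.3, 0.3, -1.1]
width: 0.0417
grasp_force: 25.0
```

Call:
{"op": "inch_along", "data": {"segments": [{"dz":0.001,"finger_gap":0.03},{"finger_gap":0.03}]}}

```text
clock: 17.15
position: [0.4372, 0.2351, 0.0651]
orientation: [3.141, 0.001, 1.955]
ft_force: [-3.6, -1.6, 9.3]
width: 0.0414
grasp_force: 25.0
```

Call:
{"op": "inch_along", "data": {"segments": [{"finger_gap":0.06},{"finger_gap":0.06},{"finger_gap":0.06},{"finger_gap":0.06},{"dz":-0.03,"finger_gap":0.06},{"dz":-0.035,"finger_gap":0.06},{"dz":-0.035,"finger_gap":0.06},{"dx":-0.03,"dz":-0.02,"finger_gap":0.06},{"dx":-0.03,"finger_gap":0.06},{"finger_gap":0.06},{"finger_gap":0.06}]}}

```text
clock: 18.07
position: [0.4603, 0.1776, 0.1844]
orientation: [3.141, 0.001, 1.951]
ft_force: [-0.7, -0.4, -0.0]
width: 0.0603
grasp_force: 0.0
```

Run:
```python
from h import *
c,p=look("wrist");T=toolpose();print(T[:3,3])
cv2.imwrite("pics/w8.png",c["color"][:,:,::-1])
for n,z in(("cassette",.01),("spare_cassette",.01),("rack_hole1",.034),("rewinder",0)):
    for r in env.place_of("wrist",n)[:2]: print(n,r["confidence"],r["position"],onplane(c,r["position"],p,z).round(4))
t,p2=look("top")
for n in("rewinder","crank_pivot","pot_small","cassette"):
    for r in env.place_of("top",n)[:1]: print(n,onplane(t,r["position"],p2,Z[n]).round(4))
```

```text
[0.45957712 0.17898585 0.18410531]
cassette 0.91 [274.4, 123.2] [0.4362 0.2324 0.01  ]
cassette 0.41 [279.9, 53.7] [0.4199 0.2854 0.01  ]
spare_cassette 0.79 [275.9, 53.0] [0.4167 0.2847 0.01  ]
rewinder 0.65 [276.9, 331.0] [0.5152 0.0393 0.    ]
rewinder [ 0.52    0.0326 -0.    ]
crank_pivot [0.5012 0.0688 0.055 ]
```

View pics/w8.png

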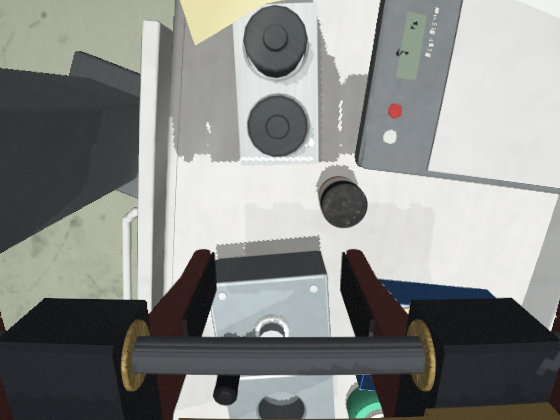

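The cassette stands upright in the free hole (px 278,126), level with the spare (275,38). The rewinder is where it was. Handing in.

```bash
python3 -c "
from rig import env
print(env.close_job())"
```

```text
the job is handed in; nothing more can be done
None
```

I turned the crank about 2.6 turns clockwise, stopping roughly 50–150° past the drop in drag (8–9 N down to 2–3 N). I then seated the cassette upright on the floor of the rack's free hole and handed the job in at about 18 s; no verdict was printed.

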